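# Seat the pitch bowl in its ring

### The job

A goldsmith's kit has come in with the tools: set the small round-bottomed steel bowl upright in the wooden ring that is the right size to carry it off the counter, so that it sits level and centred and stays there when you let go. Set it down rather than dropping it, and leave both rings where they lie.

Things in the scene. Friction and masses are not known exactly. Their poses are not given: they have to be found in the camera images.
- bowl_center (a point): small open steel bowl, 0.5 kg, 52 mm tall: lower 30 mm a half ball of radius 30 mm with a 12 mm flat at the bottom, on which it starts upright; upper 22 mm a straight band 60 mm across (wall 4 mm), best gripped there. Bottom-heavy, rocks if pushed. Point: on its axis half-way up, 26 mm above its lowest point; z up out of its mouth. Seated in the small ring, this point is 39 mm above the counter.
- ring: the smaller of two loose flat dark wooden rings, the one that fits the bowl: 68 mm across outside, hole 38 mm across right through, 20 mm high, lying on the counter. Origin at the centre of its underside, on the counter; z up.
- wide_ring: the larger wooden ring, of the same wood and height: 106 mm across outside, hole 78 mm across, 20 mm high; the bowl would drop right through it. Origin at the centre of its underside; z up.
Things that resemble listed ones, but are neither listed nor needed, are in the scene too. What is shaped like the ring but purple or red is not meant.

How it is judged:
At the end, for the whole second after the job is handed in: The bowl rests in the smaller ring, which lies flat on the counter: its centre within 10 mm of the ring's axis and 34 to 44 mm above the ring's underside, its mouth up within 12.5 degrees of level, released and at rest (horizontal distance between bowl_center and ring below 0.01 m and z of bowl_center in the frame of ring between 0.034 and 0.044 m and angle between bowl_center's own z axis and vertical below 0.22 rad and angle between ring's own z axis and vertical below 0.1 rad and height (world z) of ring below 0.01 m and linear speed of bowl below 0.03 m/s); the robot touches nothing.
It fails at once if the bowl is dropped (falls free of the fingers faster than 0.5 m/s, about 13 mm of fall) (linear speed of bowl above 0.5 m/s and contact force between the fingers and bowl below 0.1 N).
It fails at once if a ring is shifted by more than 40 mm (distance of any of ring, wide_ring from where it was at the start of the episode above 0.04 m).
It also fails if it takes over 42 s, if anything falls off the work surface, if the arm or the gripper's body presses on something with over 40 N, if the wrist force passes 120 N, or if a joint passes its speed limit or range.

### The arm

A 6-joint arm with a two-finger parallel gripper is mounted at the origin on the work surface. World frame = base frame: x ahead of the robot, y to its left, z up, the work surface at z = 0. Lengths are in m, angles in rad, forces in N, time in s.
With the tool pointing down it reaches from about 0.375 to 0.825 m from the base axis. Payload 5.5 kg.
Tool frame: the origin (TCP) lies midway between the tips of the shut fingers; the grasp point (between the pads) lies 19 mm behind it; z points along the fingers, y is the line along which they close (so a half turn about z gives the same grasp; the last joint's range is limited). The gripper opens to 85 mm and grips with 20 to 120 N. Pads are 22 mm wide; open, the fingers measure 114 mm over their backs; the gripper's body (76 mm by 85 mm) begins 54 mm behind the grasp point. The pads swing forward as they close: fully open they stand 13 mm farther back than shut.
Start: joints at [1.243, 0.314, -0.047, 1.21, 0, 1.571], TCP at [0.193, 0.568, 0.231] pointing down, gripper open.
Joint ranges: [-2.67, 2.67], [-0.69, 1.73], [-1.03, 1.25], [-2.08, 2.16], [-1.42, 1.45], [-3.14, 3.14]. Speed limits (rad/s): [2.39, 2.39, 3.01, 3.14, 3.14, 3.14].

### API

Orientations are given as a rotation vector (axis times angle).
In Python, from cell import status, imaging, order gives the robot as it stands.
- The arm moves only by the tool apply_moves, never from a script. Its argument "motion" is a list that holds one entry, the list of rows, each a list of 7 numbers: the opening, from -1 (shut) to 1 (fully open), then the shift along the tool's x, y, z in units of 250 mm (1.0 is 250 mm), then the turn, a rotation vector about the tool's x, y, z in units of 30 degrees (1.0 is 30 degrees). A call has exactly 10 rows; each row is the pose to reach, as a shift and turn from the pose commanded when the call began, along the tool's axes at that moment; what a row does not reach only later rows make up. A row lasts 1/8 s, in which the tool goes at most 62.5 mm and 10.7 degrees, less where a joint would pass 70% of its speed; a pose out of reach is approached as far as the arm can. A call with a number of a shift or a turn outside -1 to 1 is refused whole. A call with a gripper value outside its range is refused whole. The fingers move at their own pace and stop on an object; the grip force is fixed at half the most. Time passes only in rows, so rows that repeat a pose let the fingers close, or fill a call up. It gives the time, the measured TCP pose, the force, the opening and the grip force at its end, in the units of the state.
- status.observe(): the state, without advancing time (a new reading comes with each control period).
- imaging.snapshot(name): name is "scene" or "side" or "wrist"; returns the picture (400x640x3 uint8, red, green, blue); there is no depth.
- imaging.calibration(name): a dict with "fovy" (degrees; the focal length in pixels is half the picture's height over the tangent of half this angle, whatever the lens; pixels are square), "cx", "cy" (the principal point, pixels), "position" and "attitude" of the camera in the world; the wrist camera has in their place "T_tool_cam" (4x4, takes a point from camera to tool coordinates, whose origin is the TCP and whose axes are the flange's). Camera axes: x right, y down, z forward; pixel columns grow to the right and rows downward; lengths in m; the calibration is good to about 2 mm. A picture is of the moment at which its call begins: read the wrist's pose just before it. calibration takes no time and is no camera call.
- order.finish_job(): hands the job in; it is judged then, once.
The state is a dict: "t": time; "joint_positions": joint angles; "joint_velocities": joint speeds; "tau": joint torques, N m; "tool_pos": TCP position; "tcp_rot": TCP orientation; "wrist_force": force on the tool from outside, world axes, zero at the start; "wrist_torque": the same for the moment, N m; "finger_gap": finger opening in m; "gripper_force": force on a finger pad.
Only numpy, scipy, OpenCV 4.12 (cv2) and the standard library are available. Lean on these libraries where they do the work, as an engineer would, in place of code of your own. Each camera call takes 0.05 s, during which the arm holds its last target. There are 200 camera calls.

## Working session

There is one attempt and no reset: what is moved stays moved. The work goes in short steps, Python scripts to look and compute and a tool call to move; the robot and the scene stay as the last step left them, time stands still between calls to the robot, and variables do not carry over. Pictures are saved under pics/ and viewed, at most 10 in all, crops included, and the job is handed in when it is done.

Besides the shell and the picture viewer there is one more tool, called after "Call:" by a JSON object that holds its "api" and its "payload". apply_moves: Moves the arm, as the interface text tells. Its arguments: {"type":"object","properties":{"motion":{"type":"array"}},"required":["motion"]}

```bash
mkdir -p pics; python3 - <<'E'
from cell import status, imaging
import cv2, numpy as np
s=status.observe(); print(s['t'],s['tool_pos'],s['tcp_rot'],s['finger_gap'])
for n in ['scene','side','wrist']:
    im=imaging.snapshot(n); cv2.imwrite(f'pics/{n}0.png',im[:,:,::-1]); print(n,imaging.calibration(n))
E
```

```text
0.0 [0.19299646 0.56749347 0.2304669 ] [-5.12577027e-01 -3.09922243e+00  2.61114064e-03] 0.08544456082452238
scene {'fovy': 51.6652241625491, 'cx': 322.4506163446082, 'cy': 203.2578864237492, 'position': array([0.95030891, 0.47798584, 0.98262734]), 'attitude': array([-1.12626525, -2.56441838,  0.78359357])}
side {'fovy': 52.901629111535584, 'cx': 312.30997552782026, 'cy': 198.24227946079262, 'position': array([ 0.14491042, -0.48949217,  0.77808937]), 'attitude': array([-2.31717267,  0.70449243, -0.28419734])}
wrist {'fovy': 61.063517712125396, 'cx': 325.7855196156741, 'cy': 202.90122561063612, 'T_tool_cam': array([[-9.28483800e-04, -9.61681989e-01, -2.74165807e-01,
         6.94912170e-02],
       [ 9.99999043e-01, -1.17407422e-03,  7.31685392e-04,
         8.12304277e-04],
       [-1.02553967e-03, -2.74164865e-01,  9.61682159e-01,
        -1.42967009e-01],
       [ 0.00000000e+00,  0.00000000e+00,  0.00000000e+00,
         1.00000000e+00]])}
```

View pics/scene0.png

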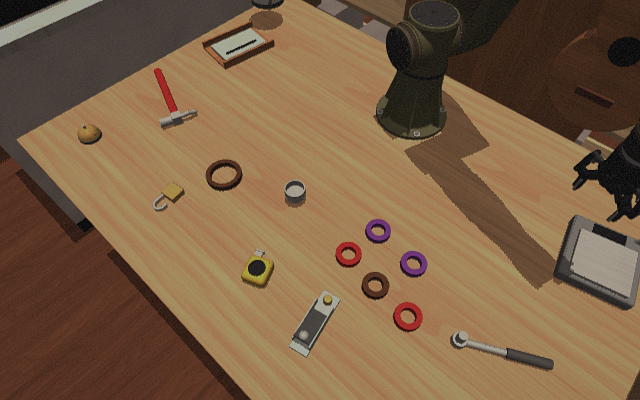

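View pics/side0.png

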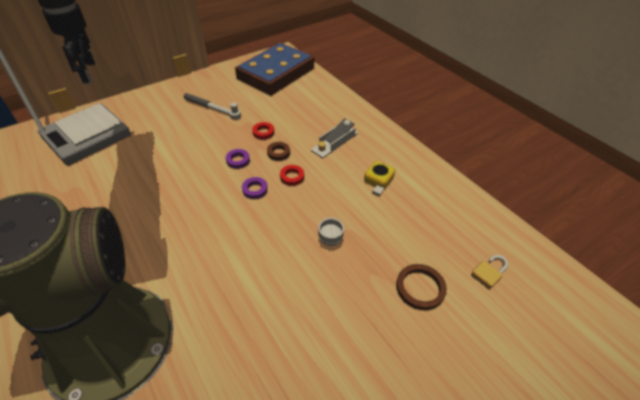

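Scene view: the bowl is at (294,192). The small brown ring is at (375,285), between purple lookalikes at (378,231) and (413,263) and red ones at (348,254) and (408,316). The wide brown ring is at (224,174). In the side view the bowl is at (331,232), the small ring at (278,151) and the wide ring at (421,286). I choose the steel bowl and the small brown ring, and check both in one close crop.

```bash
cat > h.py <<'E'
import numpy as np, cv2
from scipy.spatial.transform import Rotation as R
from cell import status, imaging
def cam(n,s=None):
    c=imaging.calibration(n); f=200/np.tan(np.radians(c['fovy'])/2)
    if n=='wrist':
        s=s or status.observe(); T=c['T_tool_cam']; Rt=R.from_rotvec(s['tcp_rot']).as_matrix()
        return f,c['cx'],c['cy'],Rt@T[:3,3]+s['tool_pos'],Rt@T[:3,:3]
    return f,c['cx'],c['cy'],c['position'],R.from_rotvec(c['attitude']).as_matrix()
def hit(C,u,v,z):
    f,cx,cy,p,A=C; d=A@np.array([(u-cx)/f,(v-cy)/f,1]); return p+d*(z-p[2])/d[2]
def proj(C,P):
    f,cx,cy,p,A=C; q=A.T@(np.array(P)-p); return f*q[0]/q[2]+cx, f*q[1]/q[2]+cy
E
python3 - <<'E'
from h import *
a=cv2.imread('pics/scene0.png');b=cv2.imread('pics/side0.png')
k=lambda i,u,v,r:cv2.resize(i[v-r:v+r,u-r:u+r],(300,300),interpolation=cv2.INTER_CUBIC)
cv2.imwrite('pics/crop.png',np.vstack([np.hstack([k(a,294,192,25),k(a,375,285,25)]),np.hstack([k(b,331,232,25),k(b,278,151,25)])]))
S=cam('scene');D=cam('side')
for n,p,q,z in [('bowl rim',(294,187),(331,225),.052),('ring',(375,285),(278,150),.015),('wide',(224,174),(421,286),.015)]:
    print(n,hit(S,*p,z),hit(D,*q,z))
E
```

```text
bowl rim [ 0.50431262 -0.04281506  0.052     ] [ 0.50951405 -0.03712629  0.052     ]
ring [0.56471082 0.29833235 0.015     ] [0.56227148 0.29431116 0.015     ]
wide [ 0.59305972 -0.25022836  0.015     ] [ 0.59129239 -0.25686115  0.015     ]
```

View pics/crop.png

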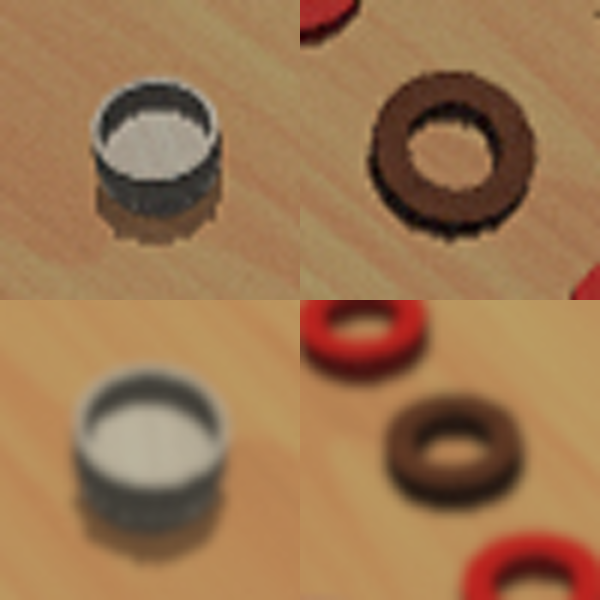

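The crop shows an empty, upright bowl and the plain brown small ring. Refined pixels: bowl rim at (294.8,188.7) scene and (331.2,228.4) side; ring top at (375.3,284.2) scene and (278.8,149.7) side.

```bash
cat >> h.py <<'E'
def cmd(target,s=None):  # shift to target in tool axes, call units
    s=s or status.observe(); return R.from_rotvec(s['tcp_rot']).as_matrix().T@(np.array(target)-s['tool_pos'])/.25
E
python3 - <<'E'
from h import *
S=cam('scene');D=cam('side')
for n,p,q,z in [('bowl rim',(294.8,188.7),(331.2,228.4),.052),('ring',(375.3,284.2),(278.8,149.7),.02)]:
    print(n,hit(S,*p,z),hit(D,*q,z))
s=status.observe();print(R.from_rotvec(s['tcp_rot']).as_matrix().round(3)); print(cmd([.509,-.04,.18]), cmd([.563,.295,.18]))
E
```

```text
bowl rim [ 0.50696403 -0.03704568  0.052     ] [ 0.50408244 -0.04543876  0.052     ]
ring [0.56454537 0.2984898  0.02      ] [0.56211499 0.28903739 0.02      ]
[[-0.947  0.322 -0.   ]
 [ 0.322  0.947 -0.001]
 [-0.    -0.001 -1.   ]]
[-1.97905872 -1.8939042   0.20506464] [-1.75208846 -0.55571983  0.20330761]
```

Call:
{"api": "apply_moves", "payload": {"motion": [[[1,-0.1,-0.1,0,0,0,0.1],[1,-0.2,-0.2,0,0,0,0.2],[1,-0.35,-0.33,0,0,0,0.35],[1,-0.5,-0.47,0,0,0,0.5],[1,-0.65,-0.61,0,0,0,0.65],[1,-0.8,-0.75,0,0,0,0.8],[1,-0.9,-0.85,0,0,0,0.9],[1,-1,-0.95,0,0,0,1],[1,-1,-0.95,0,0,0,1],[1,-1,-0.95,0,0,0,1]]]}}

```text
t: 1.4
tool_pos: [0.3533, 0.263, 0.2313]
tcp_rot: [-1.297, -2.861, -0.0]
wrist_force: [-0.1, 0.4, 0.3]
finger_gap: 0.0855
gripper_force: 0.0
```

```bash
python3 - <<'E'
from h import *
s=status.observe();print(s['t'],s['joint_positions'],s['tool_pos'],R.from_rotvec(s['tcp_rot']).as_matrix().round(3)); print(cmd([.506,-.041,.20]))
E
```

```text
1.4 [ 6.39535122e-01  1.31605489e-02 -4.05647074e-01  1.15194221e+00
  4.17184941e-04  1.49085305e+00] [0.35328594 0.26295372 0.23126644] [[-0.659  0.752 -0.   ]
 [ 0.752  0.659  0.   ]
 [ 0.     0.    -1.   ]]
[-1.3170757  -0.34176752  0.12449571]
```

Call:
{"api": "apply_moves", "payload": {"motion": [[[1,-0.1,-0.03,0,0,0,0.1],[1,-0.2,-0.05,0,0,0,0.2],[1,-0.35,-0.1,0,0,0,0.35],[1,-0.5,-0.15,0,0,0,0.5],[1,-0.65,-0.2,0,0,0,0.65],[1,-0.8,-0.25,0,0,0,0.8],[1,-0.9,-0.3,0,0,0,0.9],[1,-1,-0.34,0,0,0,1],[1,-1,-0.34,0,0,0,1],[1,-1,-0.34,0,0,0,1]]]}}

```text
t: 2.65
tool_pos: [0.454, 0.0197, 0.2311]
tcp_rot: [-1.991, -2.429, -0.0]
wrist_force: [-0.5, -1.1, 1.0]
finger_gap: 0.0858
gripper_force: 0.0
```

```bash
python3 - <<'E'
from h import *
s=status.observe();C=cam('wrist',s);im=imaging.snapshot('wrist');cv2.imwrite('pics/w1.png',im[:,:,::-1])
print(s['t'],s['joint_positions'],s['tool_pos'],s['tcp_rot'],proj(C,[.506,-.041,.052]),cmd([.506,-.041,.15],s))
E
```

```text
2.65 [ 4.30015500e-02  4.05208692e-02 -3.77745581e-01  1.15307962e+00
  5.66290589e-04  1.41617171e+00] [0.45402138 0.01972322 0.23111824] [-1.99095587e+00 -2.42914659e+00 -8.74729216e-05] (np.float64(363.46514878357823), np.float64(248.36840409654158)) [-0.27919641  0.15632532  0.32422192]
```

View pics/w1.png

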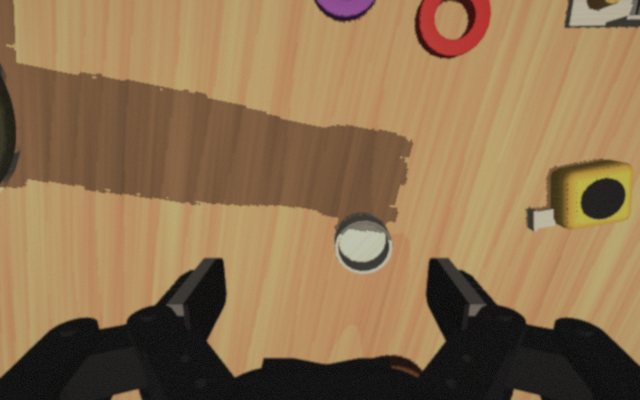

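Wrist view: the bowl rim is centred near (363,244), predicted (363,248), so the estimate holds. I move above it.

Call:
{"api": "apply_moves", "payload": {"motion": [[[1,-0.05,0.03,0.06,0,0,0],[1,-0.1,0.06,0.12,0,0,0],[1,-0.17,0.1,0.2,0,0,0],[1,-0.23,0.13,0.28,0,0,0],[1,-0.28,0.156,0.36,0,0,0],[1,-0.28,0.156,0.4,0,0,0],[1,-0.28,0.156,0.4,0,0,0],[1,-0.28,0.156,0.4,0,0,0],[1,-0.28,0.156,0.4,0,0,0],[1,-0.28,0.156,0.4,0,0,0]]]}}

```text
t: 3.95
tool_pos: [0.5064, -0.0422, 0.1319]
tcp_rot: [1.993, 2.428, 0.001]
wrist_force: [-1.0, -0.2, -0.1]
finger_gap: 0.0853
gripper_force: 0.0
```

```bash
python3 - <<'E'
from h import *
s=status.observe();C=cam('wrist',s);im=imaging.snapshot('wrist');cv2.imwrite('pics/w2.png',im[:,:,::-1])
print(s['t'],s['tool_pos'],proj(C,[.506,-.041,.052]))
E
```

```text
3.95 [ 0.50639565 -0.04224895  0.13194144] (np.float64(324.6963018639055), np.float64(210.68023417063662))
```

View pics/w2.png

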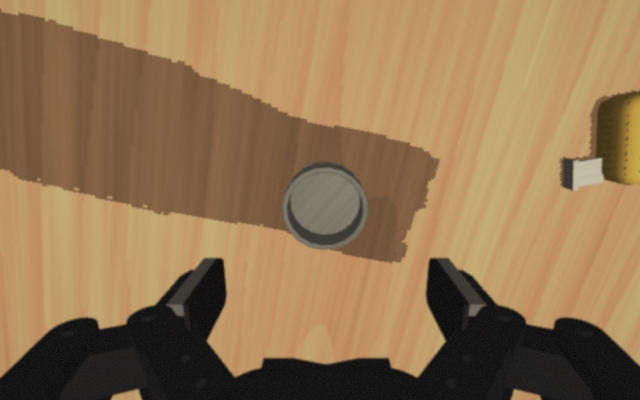

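Rim centre is at (325.5,206), predicted (324.7,210.7), so about 3 mm more along tool -x. The fingers straddle it centrally. I descend and grip.

Call:
{"api": "apply_moves", "payload": {"motion": [[[1,-0.01,0,0.06,0,0,0],[1,-0.01,0,0.14,0,0,0],[1,-0.01,0,0.22,0,0,0],[1,-0.01,0,0.3,0,0,0],[1,-0.01,0,0.37,0,0,0],[1,-0.01,0,0.42,0,0,0],[1,-0.01,0,0.456,0,0,0],[1,-0.01,0,0.456,0,0,0],[1,-0.01,0,0.456,0,0,0],[0.8,-0.01,0,0.456,0,0,0]]]}}

```text
t: 5.25
tool_pos: [0.5072, -0.0449, 0.0179]
tcp_rot: [1.993, 2.427, 0.001]
wrist_force: [-0.3, 0.3, 0.3]
finger_gap: 0.0769
gripper_force: 0.0
```

Call:
{"api": "apply_moves", "payload": {"motion": [[[0.65,0,0,0,0,0,0],[0.55,0,0,0,0,0,0],[0.48,0,0,0,0,0,0],[0.42,0,0,0,0,0,0],[0.3,0,0,0,0,0,0],[-1,0,0,0,0,0,0],[-1,0,0,0,0,0,0],[-1,0,0,0,0,0,0],[-1,0,0,0,0,0,0],[-1,0,0,0,0,0,0]]]}}

```text
t: 6.5
tool_pos: [0.5064, -0.045, 0.0177]
tcp_rot: [1.994, 2.428, -0.0]
wrist_force: [-1.7, -0.1, 6.0]
finger_gap: 0.0579
gripper_force: 64.0
```

```bash
python3 - <<'E'
from h import *
s=status.observe();print(s['t'],s['tool_pos'],s['wrist_force'],s['finger_gap'],s['gripper_force'],cmd([.563,.294,.12],s))
E
```

```text
6.5 [ 0.50641384 -0.04496542  0.01773176] [-1.67470883 -0.09427665  6.01096656] 0.05786115157835418 63.96500361151993 [ 1.28588634  0.4856316  -0.40937976]
```

Call:
{"api": "apply_moves", "payload": {"motion": [[[-1,0,0,-0.02,0,0,0],[-1,0,0,-0.06,0,0,0],[-1,0,0,-0.12,0,0,0],[-1,0,0,-0.2,0,0,0],[-1,0,0,-0.28,0,0,0],[-1,0,0,-0.35,0,0,0],[-1,0,0,-0.4,0,0,0],[-1,0,0,-0.4,0,0,0],[-1,0,0,-0.4,0,0,0],[-1,0,0,-0.4,0,0,0]]]}}

```text
t: 7.75
tool_pos: [0.5058, -0.0448, 0.1165]
tcp_rot: [-1.993, -2.427, 0.001]
wrist_force: [-1.3, -0.4, -4.5]
finger_gap: 0.0582
gripper_force: 66.4
```

```bash
python3 - <<'E'
from h import *
s=status.observe();im=imaging.snapshot('wrist')[:,:,::-1]
a=imaging.snapshot('side')[:,:,::-1]; u,v=map(int,proj(cam('side'),s['tool_pos']+[0,0,.02])); 
cv2.imwrite('pics/w3.png',np.hstack([cv2.resize(im[140:340,200:450],(500,400)),cv2.resize(a[v-40:v+40,u-30:u+30],(300,400),interpolation=cv2.INTER_CUBIC)]))
print(s['t'],s['tool_pos'],s['wrist_force'],s['finger_gap'],s['gripper_force'],cmd([.563,.294,.12],s))
E
```

```text
7.75 [ 0.50583398 -0.04483006  0.1164945 ] [-1.28388011 -0.4359022  -4.54376428] 0.05817608149207196 66.38411812484264 [ 1.28496165  0.48790313 -0.0141763 ]
```

View pics/w3.png

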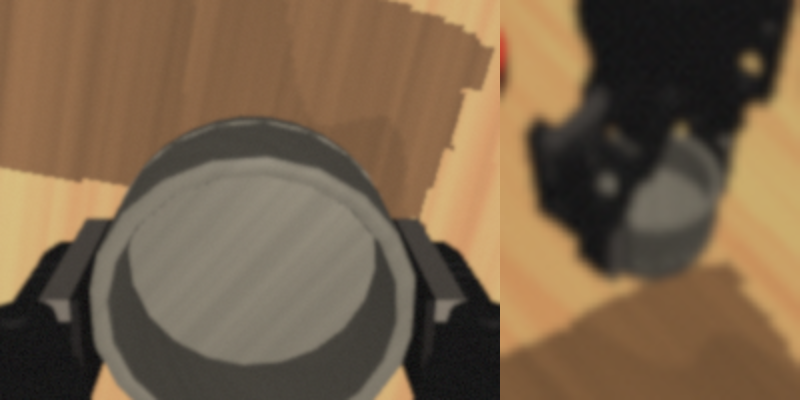

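Image top is the tool's +x side, so this shows the bowl held close to upright (rim top at full-frame v≈220, upright model 226), with the grip slightly off in x. I'll measure that offset against the ring with the wrist camera, first stopping short of the ring so it is in view.

Call:
{"api": "apply_moves", "payload": {"motion": [[[-1,0.05,0.03,0,0,0,0],[-1,0.13,0.07,0,0,0,0],[-1,0.25,0.13,0,0,0,0],[-1,0.4,0.21,0,0,0,0],[-1,0.55,0.29,0,0,0,0],[-1,0.7,0.37,0,0,0,0],[-1,0.82,0.43,0,0,0,0],[-1,0.9,0.488,0,0,0,0],[-1,0.9,0.488,0,0,0,0],[-1,0.9,0.488,0,0,0,0]]]}}

```text
t: 9.1
tool_pos: [0.5818, 0.1998, 0.1168]
tcp_rot: [-1.993, -2.428, 0.002]
wrist_force: [-0.3, 0.7, -5.3]
finger_gap: 0.058
gripper_force: 66.6
```

```bash
python3 - <<'E'
from h import *
s=status.observe();C=cam('wrist',s);im=imaging.snapshot('wrist')[:,:,::-1]
cv2.imwrite('pics/w4.png',im)
print(s['t'],s['joint_positions'],s['tool_pos'],s['wrist_force'],s['finger_gap'],cmd([.563,.294,.12],s),proj(C,[.563,.294,.02]))
E
```

```text
9.1 [ 3.30842068e-01  4.08164523e-01 -1.80437272e-01  9.83417112e-01
 -1.71378623e-04  1.70531476e+00] [0.58182026 0.19977552 0.11679411] [-0.27919492  0.69571011 -5.28124298] 0.05798401164967428 [ 3.84338237e-01 -3.30619317e-04 -1.29514745e-02] (np.float64(324.92678109828654), np.float64(65.7122765962869))
```

View pics/w4.png

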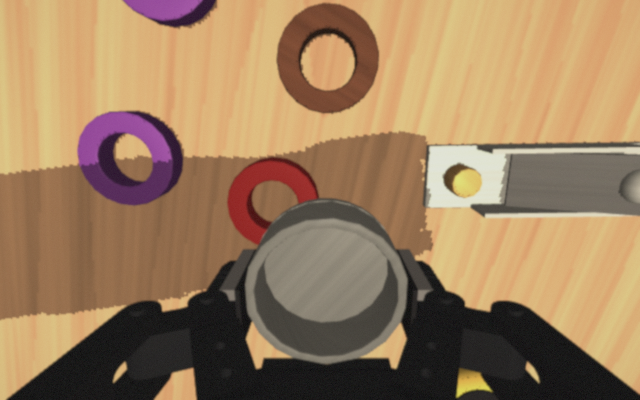

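Ring top edges: u 277–379, v 3–111, hole centre (328,60). Bowl rim: u 246–408, v 219–362. I fit both with a circle model.

```bash
cat >> h.py <<'E'
from scipy.optimize import least_squares
TH=np.linspace(0,2*np.pi,181)
def ext(C,c,r,tilt=0,ax=None):  # extents of a projected circle
    P=r*np.c_[np.cos(TH),np.sin(TH),0*TH]
    if ax is not None: P=R.from_rotvec(ax*tilt).apply(P)
    q=np.array([proj(C,p+c) for p in P]); return np.r_[q.min(0),q.max(0)]  # l,t,r,b
E
cat > rim.py <<'E'
from h import *
def rimfit(C,s,obs):
    Rt=R.from_rotvec(s['tcp_rot']).as_matrix()
    f=least_squares(lambda p: ext(C,s['tool_pos']+Rt@[p[0]/1e3,p[1]/1e3,-p[2]/1e3],.03,p[3]/100,Rt[:,1])-obs,[0,0,34,0])
    return f.x,f.fun
E
python3 - <<'E'
from rim import *
s=status.observe();C=cam('wrist',s)
x,r=rimfit(C,s,np.array([246,219,408,362.]))
print('bowl tool x,y,height mm, tilt rad/100',x,r)
g=least_squares(lambda p: ext(C,[p[0],p[1],.02],.034)-[277,3,379,111],[.563,.294]);print('ring',g.x,g.fun)
S=cam('scene');print(ext(S,[g.x[0],g.x[1],.02],.034),ext(cam('side'),[g.x[0],g.x[1],.02],.034))
E
```

```text
bowl tool x,y,height mm, tilt rad/100 [ 2.84488958  0.95782007 31.2861878   1.1853339 ] [ 1.22128085e-10  2.60058641e-11  4.00518729e-10 -9.71454028e-11]
ring [0.56434419 0.29769833] [-0.83503378 -1.70973928  0.83411989  2.09181039]
[361.37838943 271.31387412 388.85995999 297.04508182] [266.06980908 140.19070083 289.74532663 155.65255867]
```

```bash
python3 - <<'E'
from rim import *
s=status.observe();Rt=R.from_rotvec(s['tcp_rot']).as_matrix()
t=np.array([.5643,.2977,.07])-Rt@[.0028,.001,0]; print(t,cmd(t,s))
E
```

```text
[0.56386351 0.294759   0.07000182] [0.38844968 0.00381639 0.18760297]
```

Call:
{"api": "apply_moves", "payload": {"motion": [[[-1,0.04,0.004,0,0,0,0],[-1,0.1,0.004,0,0,0,0],[-1,0.2,0.004,0,0,0,0],[-1,0.3,0.004,0.04,0,0,0],[-1,0.36,0.004,0.09,0,0,0],[-1,0.388,0.004,0.14,0,0,0],[-1,0.388,0.004,0.17,0,0,0],[-1,0.388,0.004,0.188,0,0,0],[-1,0.388,0.004,0.188,0,0,0],[-1,0.388,0.004,0.188,0,0,0]]]}}

```text
t: 10.4
tool_pos: [0.5651, 0.2946, 0.0707]
tcp_rot: [1.994, 2.427, 0.001]
wrist_force: [0.6, 0.0, -4.1]
finger_gap: 0.0578
gripper_force: 66.6
```

```bash
python3 - <<'E'
from h import *
s=status.observe();C=cam('wrist',s);w=imaging.snapshot('wrist')[:,:,::-1]
out=[cv2.resize(w[100:400,160:480],(427,400))]
for n,k in (('scene',1),('side',1)):
    a=imaging.snapshot(n)[:,:,::-1]; u,v=map(int,proj(cam(n),[.5643,.2977,.02])); print(n,u,v)
    cv2.imwrite(f'pics/{n}5.png',a); v-=10; out.append(cv2.resize(a[v-37:v+37,u-33:u+33],(180,200),interpolation=cv2.INTER_CUBIC))
cv2.imwrite('pics/w5.png',w)
cv2.imwrite('pics/c5.png',np.hstack([out[0],cv2.resize(np.vstack(out[1:]),(360,400))]))
Rt=R.from_rotvec(s['tcp_rot']).as_matrix()
print(s['t'],s['tool_pos'],s['wrist_force'],s['finger_gap'],ext(C,[.5643,.2977,.02],.034),(s['tool_pos']+Rt@[.0028,.001,0]))
E
```

```text
scene 375 283
side 277 147
10.4 [0.56505407 0.29456261 0.07074869] [ 0.64111653  0.03594569 -4.10810049] 0.05784864713899968 [268.25887422 166.13998889 381.03375919 272.98034447] [0.56549242 0.29750333 0.07074979]
```

View pics/c5.png

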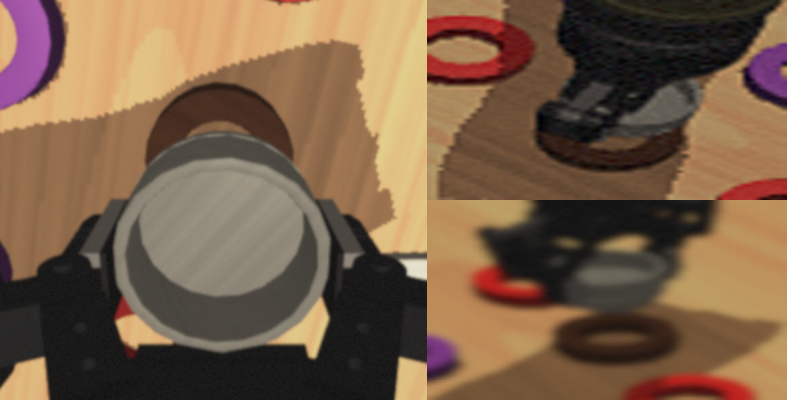

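The bowl hangs over the small ring. In the wrist view the ring spans u 270–380, centre 325, and the rim's centre is 326.5, so it is aligned in y. In x it agrees within about 3 mm. I descend slowly and use the wrist force to sense which edge touches.

Call:
{"api": "apply_moves", "payload": {"motion": [[[-1,0,-0.002,0.03,0,0,0],[-1,0,-0.002,0.06,0,0,0],[-1,0,-0.002,0.09,0,0,0],[-1,0,-0.002,0.11,0,0,0],[-1,0,-0.002,0.125,0,0,0],[-1,0,-0.002,0.135,0,0,0],[-1,0,-0.002,0.14,0,0,0],[-1,0,-0.002,0.14,0,0,0],[-1,0,-0.002,0.14,0,0,0],[-1,0,-0.002,0.14,0,0,0]]]}}

```text
t: 11.8
tool_pos: [0.5642, 0.2948, 0.0355]
tcp_rot: [1.994, 2.428, 0.0]
wrist_force: [-0.5, -0.5, -5.2]
finger_gap: 0.0579
gripper_force: 66.6
```

```bash
python3 - <<'E'
from h import *
s=status.observe();w=imaging.snapshot('wrist')[:,:,::-1]
cv2.imwrite('pics/w6.png',w);im={n:imaging.snapshot(n)[:,:,::-1] for n in('scene','side')}
for n in im: cv2.imwrite(f'pics/{n}6.png',im[n])
C=cam('wrist',s); print(s['t'],s['tool_pos'],s['wrist_force'],s['wrist_torque'],ext(C,[.5643,.2977,.02],.034))
Rt=R.from_rotvec(s['tcp_rot']).as_matrix(); b=s['tool_pos']+Rt@[.0028,0,-.034]
o=[cv2.resize(w[140:380,220:430],(350,400))]
for n in im:
    u,v=map(int,proj(cam(n),[.5643,.2977,.03])); a=im[n][v-28:v+28,u-31:u+31]; o.append(cv2.resize(a,(443,300 if 0 else 200*2),interpolation=cv2.INTER_CUBIC)); print(n,u-31,v-28,'rim',ext(cam(n),b,.03),'ring',ext(cam(n),[.5643,.2977,.02],.034))
cv2.imwrite('pics/c6.png',np.hstack([o[0],np.vstack([cv2.resize(x,(443,200)) if 0 else cv2.resize(x,(300,271)) for x in o[1:]])[:400*2]]) if 0 else np.hstack([cv2.resize(o[0],(271,310)),*[cv2.resize(x,(264,310)) for x in o[1:]]]))
E
```

```text
11.8 [0.56419217 0.29483603 0.03546946] [-0.51319241 -0.48076918 -5.21537966] [-0.06778835  0.01531564 -0.03398593] [258.48646069 179.56993648 393.64386951 305.07663201]
scene 344 254 rim [364.78669873 264.00251042 390.04241254 287.3562685 ] ring [361.39026802 271.30241702 388.87139876 297.0327459 ]
side 246 117 rim [265.95148381 127.59883783 287.53140014 141.20300443] ring [266.05610143 140.19571585 289.73197854 155.6579937 ]
```

View pics/c6.png

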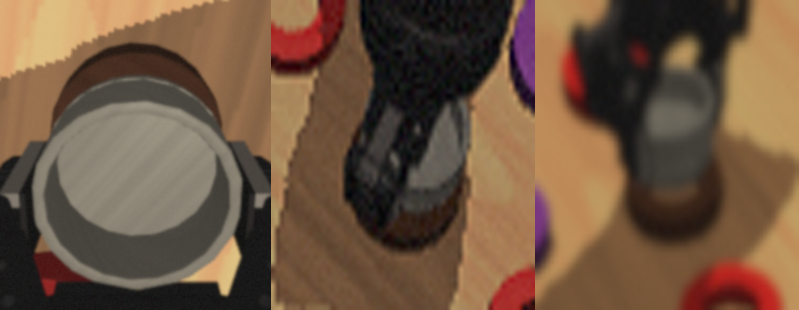

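Ring edge at v≈173, predicted 179.6, so the ring is about 3 mm farther along tool +x. The side view shows the same direction. I shift 3 mm and lower gently to the seat.

Call:
{"api": "apply_moves", "payload": {"motion": [[[-1,0.006,0,0,0,0,0],[-1,0.012,0,0,0,0,0],[-1,0.012,0,0.004,0,0,0],[-1,0.012,0,0.008,0,0,0],[-1,0.012,0,0.01,0,0,0],[-1,0.012,0,0.012,0,0,0],[-1,0.012,0,0.014,0,0,0],[-1,0.012,0,0.016,0,0,0],[-1,0.012,0,0.016,0,0,0],[-1,0.012,0,0.016,0,0,0]]]}}

```text
t: 13.2
tool_pos: [0.5637, 0.2977, 0.0327]
tcp_rot: [1.993, 2.428, 0.001]
wrist_force: [-5.0, -2.8, 9.0]
finger_gap: 0.058
gripper_force: 68.1
```

```bash
python3 - <<'E'
from h import *
s=status.observe();print(s['t'],s['tool_pos'],s['wrist_force'],s['wrist_torque'],s['finger_gap'],R.from_rotvec(s['tcp_rot']).as_matrix()[:2,:2])
E
```

```text
13.2 [0.56365209 0.29774807 0.03269342] [-4.99832771 -2.79222028  9.04741473] [-0.36639124  0.98172691  0.10986668] 0.05799516843736717 [[-0.19456098  0.98089017]
 [ 0.98089039  0.19456074]]
```

Contact came about 2 mm early, with a side push toward world -x and -y. I back off, shift about 2 mm that way and lower again.

Call:
{"api": "apply_moves", "payload": {"motion": [[[-1,0,0,-0.008,0,0,0],[-1,0,0,-0.012,0,0,0],[-1,-0.002,-0.005,-0.012,0,0,0],[-1,-0.002,-0.009,-0.012,0,0,0],[-1,-0.002,-0.009,-0.006,0,0,0],[-1,-0.002,-0.009,-0.003,0,0,0],[-1,-0.002,-0.009,0,0,0,0],[-1,-0.002,-0.009,0.002,0,0,0],[-1,-0.002,-0.009,0.002,0,0,0],[-1,-0.002,-0.009,0.002,0,0,0]]]}}

```text
t: 14.45
tool_pos: [0.5615, 0.2966, 0.0326]
tcp_rot: [1.993, 2.428, 0.001]
wrist_force: [-4.6, -4.3, 11.6]
finger_gap: 0.0578
gripper_force: 68.3
```

```bash
python3 - <<'E'
from h import *
s=status.observe();print(s['t'],s['tool_pos'],s['wrist_force'],s['wrist_torque'],s['finger_gap'])
E
```

```text
14.45 [0.56151814 0.29663667 0.03257079] [-4.61472939 -4.28945427 11.60312266] [-0.65886436  1.3426218   0.07033171] 0.05782595445277642
```

Call:
{"api": "apply_moves", "payload": {"motion": [[[-1,0,0,-0.008,0,0,0],[-1,0,0,-0.014,0,0,0],[-1,-0.005,-0.005,-0.014,0,0,0],[-1,-0.009,-0.008,-0.014,0,0,0],[-1,-0.009,-0.008,-0.008,0,0,0],[-1,-0.009,-0.008,-0.004,0,0,0],[-1,-0.009,-0.008,-0.001,0,0,0],[-1,-0.009,-0.008,0,0,0,0],[-1,-0.009,-0.008,0,0,0,0],[-1,-0.009,-0.008,0,0,0,0]]]}}

```text
t: 15.7
tool_pos: [0.5608, 0.2943, 0.0324]
tcp_rot: [1.993, 2.427, 0.002]
wrist_force: [-1.2, -3.0, 7.9]
finger_gap: 0.0577
gripper_force: 67.9
```

```bash
python3 - <<'E'
from h import *
s=status.observe();w=imaging.snapshot('wrist')[:,:,::-1];cv2.imwrite('pics/w7.png',w)
print(s['t'],s['tool_pos'],s['wrist_force'],s['wrist_torque'],s['finger_gap'])
E
```

```text
15.7 [0.56079413 0.29429931 0.03238153] [-1.23091856 -3.01756584  7.86662339] [-0.56491648  0.63538505  0.07814883] 0.057678046781942924
```

Call:
{"api": "apply_moves", "payload": {"motion": [[[-1,0,0,-0.008,0,0,0],[-1,0,0,-0.014,0,0,0],[-1,-0.005,-0.002,-0.014,0,0,0],[-1,-0.009,-0.003,-0.014,0,0,0],[-1,-0.009,-0.003,-0.008,0,0,0],[-1,-0.009,-0.003,-0.004,0,0,0],[-1,-0.009,-0.003,-0.001,0,0,0],[-1,-0.009,-0.003,0,0,0,0],[-1,-0.009,-0.003,0,0,0,0],[-1,-0.009,-0.003,0,0,0,0]]]}}

```text
t: 17.0
tool_pos: [0.5607, 0.2924, 0.0324]
tcp_rot: [1.993, 2.427, 0.004]
wrist_force: [-1.5, -1.7, 8.0]
finger_gap: 0.058
gripper_force: 67.8
```

```bash
python3 - <<'E'
from h import *
s=status.observe();w=imaging.snapshot('wrist')[:,:,::-1];cv2.imwrite('pics/w8.png',w)
a=imaging.snapshot('side')[:,:,::-1];cv2.imwrite('pics/side8.png',a);b=imaging.snapshot('scene')[:,:,::-1];cv2.imwrite('pics/scene8.png',b)
print(s['t'],s['tool_pos'],s['wrist_force'],s['wrist_torque'],s['finger_gap'])
# ring's top edge column profile (wood/shadow -> dark) at u=325
for n in ('w6','w7','w8'):
    g=cv2.cvtColor(cv2.imread(f'pics/{n}.png'),6)[150:230,320:331].mean(1); d=np.diff(g); i=np.argsort(abs(d))[-6:]; print(n,[(150+int(k),int(d[k])) for k in sorted(i)])
E
```

```text
17.0 [0.56072512 0.2923718  0.03243964] [-1.47835594 -1.70512904  7.99911946] [-0.31184272  0.42492586  0.02102682] 0.05802452436967075
w6 [(172, -23), (173, -25), (199, 20), (217, 17), (218, 29), (219, 16)]
w7 [(157, -18), (174, -26), (175, -18), (199, 18), (218, 29), (219, 19)]
w8 [(157, -19), (170, -22), (171, -23), (199, 19), (218, 29), (219, 17)]
```

The lateral force has died away. The ring's visible near outline is its lower edge, predicted at v=171 for a centred bowl and seen at 170.5, so the bowl is seated and centred. I release it gently.

Call:
{"api": "apply_moves", "payload": {"motion": [[[-1,0,0,-0.003,0,0,0],[-1,0,0,-0.003,0,0,0],[0.38,0,0,-0.003,0,0,0],[0.42,0,0,-0.003,0,0,0],[0.46,0,0,-0.003,0,0,0],[0.52,0,0,-0.003,0,0,0],[0.6,0,0,-0.003,0,0,0],[0.8,0,0,-0.003,0,0,0],[1,0,0,-0.003,0,0,0],[1,0,0,-0.003,0,0,0]]]}}

```text
t: 18.4
tool_pos: [0.5592, 0.2917, 0.0314]
tcp_rot: [-1.993, -2.428, 0.001]
wrist_force: [0.7, -0.3, 0.3]
finger_gap: 0.0856
gripper_force: 0.0
```

Call:
{"api": "apply_moves", "payload": {"motion": [[[1,0,0,0,0,0,0],[1,0,0,-0.03,0,0,0],[1,0,0,-0.08,0,0,0],[1,0,0,-0.16,0,0,0],[1,0,0,-0.26,0,0,0],[1,0,0,-0.36,0,0,0],[1,0,0,-0.42,0,0,0],[1,0,0,-0.42,0,0,0],[1,0,0,-0.42,0,0,0],[1,0,0,-0.42,0,0,0]]]}}

```text
t: 19.65
tool_pos: [0.5588, 0.2915, 0.1353]
tcp_rot: [-1.993, -2.427, 0.003]
wrist_force: [-0.5, 0.2, 0.3]
finger_gap: 0.0855
gripper_force: 0.0
```

```bash
python3 - <<'E'
from h import *
s=status.observe();w=imaging.snapshot('wrist')[:,:,::-1]
C=cam('wrist',s); print(s['t'],s['tool_pos'],s['wrist_force'],s['finger_gap'])
o=[cv2.resize(w[60:320,200:450],(385,400))]
for n in('scene','side'):
    a=imaging.snapshot(n)[:,:,::-1];u,v=map(int,proj(cam(n),[.561,.292,.03])); o.append(cv2.resize(a[v-28:v+28,u-28:u+28],(200,200),interpolation=cv2.INTER_CUBIC)); print(n,u-28,v-28,ext(cam(n),[.561,.292,.065],.03),ext(cam(n),[.561,.292,.02],.034))
print(ext(C,[.561,.292,.065],.03),ext(C,[.561,.292,.02],.034))
cv2.imwrite('pics/c9.png',np.hstack([o[0],cv2.resize(np.vstack(o[1:]),(200,400))]))
E
```

```text
19.65 [0.55880566 0.29148097 0.13532613] [-0.53214449  0.24047078  0.25818987] 0.08550837442135607
scene 346 251 [363.53054415 262.66573427 388.60730583 285.80811929] [360.47082854 269.01791885 387.85571549 294.57285485]
side 249 118 [266.24014795 130.20271393 287.83484914 143.91253974] [266.03638028 141.6382401  289.8030867  157.21955016]
[283.27062371 171.97462015 374.01608416 258.28457871] [285.189526   155.77866948 371.39802547 239.01423635]
```

View pics/c9.png

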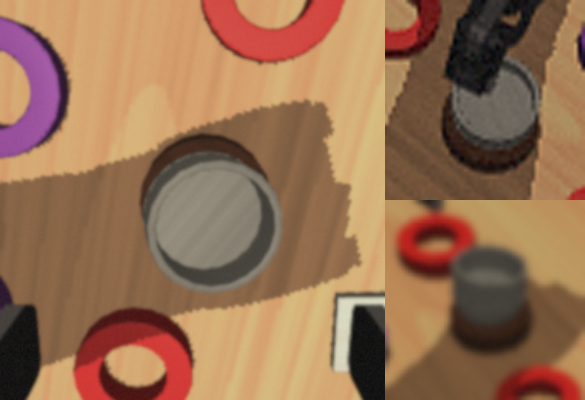

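Wrist view: the bowl stands in the ring, released, with rim u 295–382, v 159–249 and the ring under it. The floor disc sits a little left of the rim's centre, which hints at a small tilt. I quantify that before handing in.

```bash
python3 - <<'E'
from h import *
s=status.observe();C=cam('wrist',s);w=imaging.snapshot('wrist');Rt=R.from_rotvec(s['tcp_rot']).as_matrix()
hsv=cv2.cvtColor(w,cv2.COLOR_RGB2HSV); print('row 203',hsv[203,285:395:2,2].tolist()); print('row sat',hsv[203,285:395:2,1].tolist()); print('col 338',hsv[140:262:2,338,2].tolist()); print('colsat',hsv[140:262:2,338,1].tolist())
# floor depth/radius from the upright held view w4 (read by eye)
T=imaging.calibration('wrist')['T_tool_cam']; C0=(C[0],C[1],C[2],T[:3,3],T[:3,:3])
f=least_squares(lambda p: ext(C0,np.array([.00284,.00096,-.0313+p[0]/1e3]),p[1]/1e3)-[265,226,387,322],[22,24]);print('floor depth,r',f.x,f.fun)
d,rf=f.x/1e3
def res(p):
    t=R.from_rotvec([p[3],p[4],0]);c=np.array(p[:3])
    def e(c,r):
        q=np.array([proj(C,c+t.apply(r*np.array([np.cos(a),np.sin(a),0]))) for a in TH[::4]]);return np.r_[q.min(0),q.max(0)]
    return np.r_[e(c,.03)-[294.8,159.4,382.5,249],e(c+t.apply([0,0,-d]),rf)-[297.5,167.5,370,236]]
g=least_squares(res,[.56,.292,.065,0,0],x_scale=[.01,.01,.01,.1,.1]);print(g.x,g.fun.round(1),'tilt deg',np.degrees(np.hypot(*g.x[3:])))
h=least_squares(lambda p: ext(C,[p[0],p[1],.0],.034)[:2]-[291.6,147.7],[.56,.29]);print('ring from base outline',h.x)
E
```

```text
row 203 [144, 143, 139, 125, 82, 95, 134, 133, 128, 145, 149, 148, 145, 144, 147, 149, 150, 151, 147, 147, 149, 147, 146, 146, 142, 139, 140, 141, 146, 145, 142, 142, 140, 139, 135, 137, 138, 138, 135, 133, 135, 128, 80, 67, 69, 67, 102, 134, 126, 135, 134, 130, 129, 126, 126]
row sat [124, 121, 125, 114, 56, 38, 40, 36, 40, 39, 39, 41, 39, 42, 40, 41, 41, 41, 40, 40, 39, 40, 40, 42, 43, 39, 40, 42, 40, 40, 40, 40, 40, 40, 38, 39, 41, 39, 40, 40, 40, 40, 35, 30, 37, 34, 38, 36, 51, 113, 122, 124, 123, 119, 123]
col 338 [169, 130, 132, 125, 62, 53, 66, 63, 63, 65, 76, 74, 97, 133, 134, 134, 142, 141, 143, 146, 146, 145, 142, 144, 145, 146, 147, 145, 141, 138, 138, 140, 141, 143, 148, 145, 144, 142, 142, 138, 139, 137, 138, 141, 139, 137, 132, 89, 70, 71, 70, 69, 77, 118, 129, 133, 141, 141, 140, 146, 188]
colsat [124, 122, 120, 122, 127, 144, 139, 138, 125, 98, 44, 38, 37, 40, 40, 38, 40, 40, 43, 42, 42, 39, 41, 39, 40, 40, 40, 42, 42, 41, 41, 40, 38, 43, 40, 40, 41, 40, 41, 43, 40, 41, 39, 42, 39, 41, 41, 40, 40, 32, 33, 37, 36, 37, 38, 86, 118, 123, 124, 122, 117]
floor depth,r [14.46771367 23.6636444 ] [ 4.39960823 -3.74089385 -2.66715512  4.09277381]
[ 0.56666012  0.30198891  0.06814977 -0.15095296  0.17217191] [-1.5 -0.6  1.   1.2  3.   0.  -2.5 -0.6] tilt deg 13.119352717356163
ring from base outline [0.5637932  0.29649653]
```

```bash
python3 - <<'E'
from h import *
w=cv2.cvtColor(cv2.imread('pics/w2.png'),cv2.COLOR_BGR2HSV)
print('row206',w[206,275:377:2,2].tolist());print('sat',w[206,275:377:2,1].tolist());print('col325',w[155:257:2,325,2].tolist());print('sat',w[155:257:2,325,1].tolist())
w=cv2.cvtColor(cv2.imread('pics/w4.png'),cv2.COLOR_BGR2HSV)
print('w4 col326',w[190:370:2,326,2].tolist());print('w4 row285',w[285,238:416:2,2].tolist())
E
```

```text
row206 [119, 114, 115, 108, 117, 123, 83, 63, 107, 123, 128, 124, 122, 127, 127, 129, 130, 130, 128, 129, 130, 132, 130, 128, 123, 125, 126, 129, 133, 133, 132, 130, 128, 129, 128, 129, 130, 132, 129, 129, 127, 127, 92, 65, 106, 118, 107, 111, 112, 112, 115]
sat [126, 121, 118, 90, 44, 41, 37, 36, 43, 39, 40, 39, 38, 42, 42, 42, 43, 41, 42, 42, 39, 41, 41, 42, 39, 39, 40, 40, 36, 40, 39, 41, 42, 43, 40, 40, 41, 39, 40, 42, 40, 38, 36, 39, 38, 41, 57, 115, 125, 125, 120]
col325 [120, 119, 120, 104, 70, 65, 92, 130, 124, 124, 130, 129, 131, 130, 131, 134, 134, 132, 131, 132, 131, 134, 130, 128, 127, 126, 126, 126, 130, 132, 132, 129, 127, 125, 127, 124, 125, 127, 126, 117, 72, 65, 64, 63, 64, 106, 120, 151, 194, 195, 195]
sat [121, 124, 123, 93, 44, 31, 36, 37, 37, 37, 41, 40, 39, 39, 41, 42, 40, 43, 41, 39, 43, 44, 41, 40, 40, 38, 43, 40, 39, 39, 41, 42, 38, 39, 38, 43, 43, 40, 40, 41, 35, 39, 36, 28, 32, 36, 40, 91, 120, 120, 120]
w4 col326 [149, 150, 148, 147, 106, 104, 92, 78, 78, 75, 76, 76, 78, 79, 103, 151, 153, 145, 139, 142, 147, 148, 149, 149, 149, 151, 152, 151, 150, 149, 147, 146, 149, 148, 148, 147, 149, 150, 148, 144, 142, 141, 140, 139, 140, 140, 142, 143, 144, 146, 146, 143, 142, 144, 141, 141, 139, 139, 139, 137, 135, 137, 140, 140, 137, 135, 91, 74, 74, 73, 75, 73, 76, 77, 72, 73, 75, 75, 73, 73, 75, 74, 78, 115, 136, 132, 126, 74, 28, 18]
w4 row285 [28, 23, 24, 58, 126, 135, 140, 138, 114, 76, 73, 71, 72, 71, 71, 110, 136, 138, 136, 138, 142, 143, 141, 143, 145, 145, 145, 143, 143, 141, 143, 144, 142, 145, 146, 146, 144, 140, 138, 138, 140, 139, 140, 141, 142, 146, 147, 146, 144, 144, 146, 142, 143, 142, 140, 140, 138, 138, 140, 143, 143, 143, 139, 139, 138, 138, 140, 139, 139, 143, 143, 145, 137, 90, 67, 66, 66, 64, 66, 70, 116, 133, 135, 135, 111, 39, 18, 26, 28]
```

The tilt is roughly 8–10°, mouth toward tool +y, because the grip was about 5 mm off the ring's axis on release. That is inside the limit but marginal, so I'll regrip centred on the ring axis, where the flat pads will square the bowl up, and release again.

```bash
python3 - <<'E'
from h import *
s=status.observe();C=cam('wrist',s);Rt=R.from_rotvec(s['tcp_rot']).as_matrix()
ob=np.array([296.5,164,382,249.5])
f=least_squares(lambda p: ext(C,s['tool_pos']+Rt@[p[0],p[1],s['tool_pos'][2]-p[2]],.03,np.radians(-9),Rt[:,0])-ob,[0,0,.065],x_scale=.01)
print('rim in tool',f.x,f.fun.round(1))
c=s['tool_pos']+Rt@[f.x[0],f.x[1]-.022*np.sin(np.radians(9)),0];print('axis world',c[:2],'TCP',s['tool_pos'])
print(cmd([*c[:2],s['tool_pos'][2]],s), cmd([.5638,.2965,.0325],s))
E
```

```text
rim in tool [0.00318151 0.00914672 0.05620606] [-0.8  0.7  0.7 -0.8]
axis world [0.56424892 0.29596894] TCP [0.55927191 0.29173807 0.13594733]
[ 1.27260196e-02  2.28206312e-02 -2.34924674e-05] [0.01526165 0.02184141 0.41376626]
```

Call:
{"api": "apply_moves", "payload": {"motion": [[[1,0.012,0.021,0.03,0,0,0],[1,0.012,0.021,0.1,0,0,0],[1,0.012,0.021,0.18,0,0,0],[1,0.012,0.021,0.26,0,0,0],[1,0.012,0.021,0.33,0,0,0],[1,0.012,0.021,0.38,0,0,0],[1,0.012,0.021,0.411,0,0,0],[1,0.012,0.021,0.411,0,0,0],[1,0.012,0.021,0.411,0,0,0],[0.8,0.012,0.021,0.411,0,0,0]]]}}

```text
t: 21.1
tool_pos: [0.5647, 0.2961, 0.0346]
tcp_rot: [1.993, 2.428, 0.002]
wrist_force: [-0.4, 0.3, -0.8]
finger_gap: 0.0768
gripper_force: 0.0
```

Call:
{"api": "apply_moves", "payload": {"motion": [[[0.65,0,0,0,0,0,0],[0.55,0,0,0,0,0,0],[0.5,0,0,0,0,0,0],[0.46,0,0,0,0,0,0],[0.42,0,0,0,0,0,0],[0.38,0,0,0,0,0,0],[0.34,0,0,0,0,0,0],[0.3,0,0,0,0,0,0],[0.3,0,0,0,0,0,0],[0.3,0,0,0,0,0,0]]]}}

```text
t: 22.35
tool_pos: [0.5651, 0.2961, 0.035]
tcp_rot: [1.993, 2.427, 0.003]
wrist_force: [2.2, 0.2, 7.3]
finger_gap: 0.0593
gripper_force: 62.6
```

```bash
python3 - <<'E'
from h import *
s=status.observe();print(s['t'],s['tool_pos'],s['wrist_force'],s['wrist_torque'],s['finger_gap'],s['gripper_force'])
w=cv2.cvtColor(imaging.snapshot('wrist'),cv2.COLOR_RGB2HSV)
print(w[285,238:416:2,2].tolist());print(w[150:370:2,326,2].tolist())
E
```

```text
22.35 [0.56510309 0.2961152  0.03498815] [2.18942726 0.21137697 7.31269573] [-0.11766321 -0.16961174  0.06475717] 0.059253596167794145 62.55446525455227
[27, 23, 21, 21, 23, 19, 39, 96, 136, 141, 141, 137, 107, 103, 144, 147, 146, 146, 144, 143, 144, 149, 147, 149, 151, 154, 151, 149, 146, 148, 148, 148, 147, 149, 151, 148, 145, 144, 140, 144, 143, 143, 146, 148, 151, 146, 146, 146, 145, 146, 145, 143, 141, 141, 141, 143, 145, 142, 140, 139, 138, 139, 137, 139, 142, 143, 142, 142, 123, 81, 75, 76, 74, 74, 74, 75, 73, 73, 71, 93, 135, 135, 94, 22, 25, 22, 23, 24, 24]
[217, 218, 218, 197, 172, 138, 132, 131, 132, 133, 132, 133, 126, 65, 38, 43, 46, 64, 71, 70, 68, 71, 71, 73, 73, 71, 85, 88, 74, 78, 77, 76, 78, 78, 79, 95, 143, 151, 145, 143, 148, 153, 154, 154, 157, 157, 154, 154, 150, 150, 152, 153, 152, 150, 151, 151, 150, 148, 145, 142, 142, 143, 142, 142, 145, 147, 148, 151, 149, 145, 146, 148, 145, 143, 142, 143, 140, 139, 139, 139, 143, 142, 142, 140, 135, 96, 73, 75, 74, 74, 75, 75, 74, 75, 74, 76, 74, 73, 76, 74, 75, 88, 130, 140, 134, 184, 215, 110, 29, 27]
```

The bowl is still tilted about 9° in the grip: inner wall showing 3 px left and 20 px right, against 13/13 when upright. I turn the gripper about 9° around the ball's centre to level it in its seat.

Call:
{"api": "apply_moves", "payload": {"motion": [[[-1,0,0,-0.004,0,0,0],[-1,0,0.001,-0.006,-0.05,0,0],[-1,0,0.002,-0.006,-0.1,0,0],[-1,0,0.003,-0.006,-0.15,0,0],[-1,0,0.004,-0.006,-0.2,0,0],[-1,0,0.004,-0.006,-0.25,0,0],[-1,0,0.005,-0.006,-0.3,0,0],[-1,0,0.005,-0.006,-0.3,0,0],[-1,0,0.005,-0.006,-0.3,0,0],[-1,0,0.005,-0.006,-0.3,0,0]]]}}

```text
t: 23.65
tool_pos: [0.5654, 0.2961, 0.0355]
tcp_rot: [1.927, 2.347, 0.185]
wrist_force: [0.7, -0.1, 5.8]
finger_gap: 0.0594
gripper_force: 65.6
```

```bash
python3 - <<'E'
from h import *
s=status.observe();print(s['t'],s['tool_pos'],s['wrist_force'],s['wrist_torque'],s['finger_gap'],s['gripper_force'])
Rt=R.from_rotvec(s['tcp_rot']).as_matrix();print('tool z',Rt[:,2],'tilt about x deg',np.degrees(np.arcsin(Rt[2,1])))
w=cv2.cvtColor(imaging.snapshot('wrist'),cv2.COLOR_RGB2HSV)
print(w[285,238:416:2,2].tolist())
E
```

```text
23.65 [0.56542548 0.29613268 0.03550763] [ 0.68931726 -0.10341435  5.7894402 ] [-0.02906863 -0.06766681 -0.04697683] 0.05937058150021243 65.63160964224153
tool z [ 0.15325121  0.03052418 -0.98771572] tilt about x deg 8.989963854491414
[20, 22, 23, 21, 22, 27, 36, 89, 127, 133, 135, 135, 108, 102, 138, 141, 139, 138, 136, 138, 139, 141, 140, 142, 145, 145, 144, 144, 141, 140, 142, 143, 142, 144, 143, 142, 139, 135, 136, 137, 139, 139, 142, 145, 146, 145, 142, 143, 141, 140, 139, 140, 138, 137, 137, 139, 142, 139, 135, 136, 135, 136, 137, 137, 139, 140, 139, 138, 117, 76, 68, 70, 69, 70, 66, 68, 68, 68, 67, 91, 126, 131, 89, 24, 27, 24, 20, 20, 22]
```

The bowl turned with the gripper and is now level, with little side force. I release slowly and retreat straight up in the world.

Call:
{"api": "apply_moves", "payload": {"motion": [[[-1,0,0,-0.002,0,0,0],[-1,0,0,-0.002,0,0,0],[0.4,0,0,-0.002,0,0,0],[0.43,0,0,-0.002,0,0,0],[0.46,0,0,-0.002,0,0,0],[0.5,0,0,-0.002,0,0,0],[0.55,0,0,-0.002,0,0,0],[0.65,0,0,-0.002,0,0,0],[0.85,0,0,-0.002,0,0,0],[1,0,0,-0.002,0,0,0]]]}}

```text
t: 24.95
tool_pos: [0.5651, 0.296, 0.0357]
tcp_rot: [1.927, 2.347, 0.184]
wrist_force: [-0.3, -0.7, -0.5]
finger_gap: 0.0851
gripper_force: 0.0
```

Call:
{"api": "apply_moves", "payload": {"motion": [[[1,0,0,0,0,0,0],[1,0,0,0,0,0,0],[1,0,0.003,-0.02,0,0,0],[1,0,0.01,-0.06,0,0,0],[1,0,0.02,-0.13,0,0,0],[1,0,0.033,-0.21,0,0,0],[1,0,0.047,-0.3,0,0,0],[1,0,0.06,-0.38,0.15,0,0],[1,0,0.066,-0.42,0.3,0,0],[1,0,0.066,-0.42,0.3,0,0]]]}}

```text
t: 26.2
tool_pos: [0.5674, 0.2968, 0.1441]
tcp_rot: [1.993, 2.426, 0.005]
wrist_force: [-0.2, -0.2, -0.5]
finger_gap: 0.0856
gripper_force: 0.0
```

```bash
python3 - <<'E'
from h import *
s=status.observe();C=cam('wrist',s);w0=imaging.snapshot('wrist');cv2.imwrite('pics/w10.png',w0[:,:,::-1]);w=cv2.cvtColor(w0,cv2.COLOR_RGB2HSV)
Rt=R.from_rotvec(s['tcp_rot']).as_matrix()
print(s['t'],s['tool_pos'],s['wrist_force'],Rt[2].round(3),s['finger_gap'],proj(C,[.5642,.2962,.065]))
m=((w[...,1]<60)&(w[...,2]>85)&(w[...,2]<175)).astype(np.uint8); 
u,v=map(int,proj(C,[.5642,.2962,.065]));b=np.zeros_like(m);b[v-60:v+60,u-60:u+60]=1
cs=max(cv2.findContours(m*b,cv2.RETR_EXTERNAL,cv2.CHAIN_APPROX_NONE)[0],key=cv2.contourArea);x,y,ww,hh=cv2.boundingRect(cs);print('rim box',x,y,ww,hh,cv2.fitEllipse(cs))
cu,cv_=x+ww//2,y+hh//2
print('row',cv_,x-6,w[cv_,x-6:x+ww+8:2,2].tolist());print('col',cu,y-10,w[y-10:y+hh+8:2,cu,2].tolist())
E
```

```text
26.2 [0.56740276 0.29675061 0.14405471] [-0.22478062 -0.19656363 -0.46193171] [ 0.001  0.004 -1.   ] 0.08556229102681807 (np.float64(319.8810844724683), np.float64(212.89593326092591))
rim box 278 167 86 83 ((320.4092712402344, 208.096435546875), (81.3050308227539, 84.50428771972656), 78.91674041748047)
row 208 272 [141, 144, 140, 123, 133, 118, 70, 118, 140, 141, 140, 138, 142, 144, 146, 148, 146, 144, 145, 145, 149, 146, 142, 141, 142, 144, 148, 150, 147, 148, 145, 145, 141, 143, 145, 146, 143, 141, 144, 144, 140, 85, 67, 89, 127, 129, 131, 144, 139, 134]
col 321 157 [64, 66, 69, 74, 72, 86, 138, 140, 131, 144, 146, 148, 149, 149, 152, 152, 148, 147, 150, 148, 148, 149, 145, 143, 142, 141, 142, 148, 149, 146, 145, 145, 142, 141, 141, 140, 140, 143, 135, 90, 71, 69, 69, 71, 94, 137, 129, 136, 141, 140, 142]
```

The bowl is now level: inner wall 3 px left and 5 px right, 10 px at the bottom as when it stood upright on the counter. It is centred on the ring axis, and the arm is clear. I hand the job in.

```bash
python3 -c "
from cell import order
print(order.finish_job())"
```

```text
the job is handed in; nothing more can be done
None
```

The bowl is seated in the small wooden ring, centred and level to within about 2° by the wrist camera and released with the arm clear; the job was handed in at about 26 s, with no verdict shown.

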